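Unload the warming plate and cover the beakers

ROBOT

A 6-joint arm with a two-finger parallel gripper is mounted at the origin on the work surface. World frame = base frame: x ahead of the robot, y to its left, z up, the work surface at z = 0. Lengths are in m, angles in rad, forces in N, time in s.
With the tool pointing down it reaches from about 0.275 to 0.775 m from the base axis. Payload 14.6 kg.
Tool frame: the origin (TCP) lies at the very end of the fingers, on their centre line; the grasp point (between the pads) lies 19 mm behind it (arm.tcp_to_grasp is the distance from the TCP to the grasp point, in m); z points along the fingers, x is the direction in which the jaws open and shut, and the axes are right-handed (so a half turn about z gives the same grasp; the last joint's range is limited). The gripper opens to 85 mm and grips with 20 to 120 N. Pads are 22 mm wide; open, the fingers measure 114 mm over their backs; the gripper's body (76 mm by 85 mm) begins 54 mm behind the grasp point. The pads swing forward as they close: fully open they stand 13 mm farther back than shut.
Start: joints at [-1.34, 0.263, -0.048, 1.259, 0, 1.415], TCP at [0.198, -0.486, 0.231] pointing down, gripper open.
Joint ranges: [-2.65, 2.65], [-0.89, 1.7], [-1.18, 1.37], [-2.13, 2.11], [-1.35, 1.29], [-3.14, 3.14]. Speed limits (rad/s): [1.89, 1.89, 2.57, 2.79, 3.14, 3.14].

INTERFACE

Orientations are given as a 3x3 rotation matrix whose columns are the frame's x, y, z axes.
In Python, from plant import arm, jaws, kinematics, eyes, order gives the robot as it stands. Calls block until the motion is done:
- arm.move_ptp(position, orientation): joint-space move of the TCP to a pose.
- arm.move_l(position, feed=0.15, rot=None, f_stop=None): straight line of the TCP; rot=None keeps the orientation; feed is the mean speed in m/s. With f_stop (N) it stops when the force on the tool has changed by that much, and returns True; else False.
- arm.move_joints(angles): joint-space move.
- jaws.open_jaws() and jaws.clamp(): open the fingers fully, or close them until they stop; the grip force is fixed at half the most.
- arm.hold(seconds).
- kinematics.solve_ik(position, orientation): joint angles nearest the present ones, or None.
- arm.observe(): the state.
- eyes.snapshot(name): name is "scene" or "top" or "wrist"; returns the picture (420x560x3 uint8, blue, green, red); there is no depth.
- eyes.get_calibration(name): a dict with "intrinsics" (3x3 intrinsics, pixels), "world_from_camera" (4x4, takes a point from camera to world coordinates); the wrist camera has in their place "mount" (4x4, takes a point from camera to tool coordinates, whose origin is the TCP and whose axes are the tool frame's). Camera axes: x right, y down, z forward; pixel columns grow to the right and rows downward; lengths in m; the calibration is good to about 2 mm. A picture is of the moment at which its call begins: read the wrist's pose just before it. get_calibration takes no time and is no camera call.
A pose or a line that the arm cannot do raises arm.Unreachable and nothing moves.
- order.job_done(): hands the job in, once; it reports no verdict.
The state is a dict: "time": time; "joints": joint angles; "qvel": joint speeds; "tau": joint torques, N m; "ee_pos": TCP position; "orientation": TCP orientation; "force": force on the tool from outside, world axes, zero at the start; "ft_torque": the same for the moment, N m; "width": finger opening in m.
Only numpy, scipy, OpenCV 4.12 (cv2) and the standard library are available. Lean on these libraries where they do the work, as an engineer would, in place of code of your own. Each camera call takes 0.05 s, during which the arm holds its last target. There are 200 camera calls.

TASK

First switch the warming plate off, with the beakers still on it. Then lift every steel beaker off the plate and stand it upright on the white foam mat, with its whole foot on the mat, and close each beaker with one of the loose covers from the tray, seated level in the mouth. Leave the bottle, the jar and the glass cup beyond the tray where they are; a cover left over is not needed.

Things in the scene. Friction and masses are not known exactly. Their poses are not given: they have to be found in the camera images.
- plate: warming plate, fixed: white housing 240 x 250 mm (x, y), 60 mm high, flat dark steel top. Origin under its centre at bench level, z up; its -x side faces the robot and carries, in front, a low white control box (74 x 80 mm, 30 mm high) with the toggle switch.
- switch (a joint): toggle switch of the warming plate, rad: 0 = on, lever leaning towards the robot (the plate's -x); 1.0 = off, lever leaning away from the robot (the plate's +x). Stays where it is left; light friction (about 1 N at the tip).
- switch_tip (a point): centre of the black ball, 26 mm across, on the 10 mm thick switch lever, 60 mm from its pivot, which lies at plate-frame (-155, 0, 52) mm with its axis along the plate's y. The ball travels from 29 mm before the pivot to 29 mm behind it, 105 mm above the bench at both ends, 112 mm midway. A grey block under it, 70 x 50 mm, tops out 55 mm above the bench.
- mat: flat white foam mat, fixed, 260 x 260 mm (x, y), 12 mm thick. Origin under its centre at bench level, z up.
- tray: flat aluminium tray without rim, fixed, 180 x 180 mm, 4 mm thick, on which the covers lie at the start. Origin under its centre.
- beaker0: open steel beaker with side handle (up to four alike): 68 mm across, 70 mm high, wall 3 mm, about 200 g. Origin at the centre of its underside, z up to the mouth. D-shaped handle along its -x, 12 mm thick (along its y): top bar 10 mm high, centred 55 mm above the underside, out to 75 mm from the axis, then down to a lower bar at 18 mm. Good grip point: 58 mm out, 55 mm up.
- beaker0_rim (a point): centre of the mouth at rim height, 70 mm above the underside
- beaker1: another beaker, the same as beaker0 (may be absent)
- beaker1_rim (a point): the same point of beaker1
- beaker2: another beaker, the same as beaker0 (may be absent)
- beaker2_rim (a point): the same point of beaker2
- beaker3: another beaker, the same as beaker0 (may be absent)
- beaker3_rim (a point): the same point of beaker3
- cover0: loose steel cover (four alike, any fits any beaker), 70 g: disc 74 mm across, 4 mm thick, under it a boss 54 mm across, 5 mm deep, that drops into the mouth. Origin at the centre of the boss's underside, z up; seated, it lies 5 mm below the rim. Black upright knob on top, 20 mm across, 22 mm high, its middle 26 mm, its top 37 mm above the origin.
- cover1: another cover, the same as cover0
- cover2: another cover, the same as cover0
- cover3: another cover, the same as cover0
- amber_bottle: small amber bottle, 60 mm across, 140 mm high; not part of the job. Origin under its centre.
- reagent_jar: glass jar with white cap, 72 mm across, 110 mm high; not part of the job. Origin under its centre.
- glass_cup: open glass cup, 72 mm across, 90 mm high; not part of the job. Origin under its centre.
Not all that is in view belongs to the job. What is shaped like the beaker0 but purple or turquoise is not meant. Leave any brown look-alike of the cover1 alone.

How it is judged:
By the outcome, as a careful person would: the job done as asked, in the order asked, and still so for the second after the job is handed in, with the robot touching nothing.
Of beaker0, beaker1, beaker2, beaker3 only 3 to 4 are there at a start; the rules pass over those that are not, and their reading is None.
At some moment in a run one of beaker0, beaker1, beaker2, beaker3, cover0, cover1, cover2, cover3 may be knocked a few centimetres aside while the robot is not near it.
It also fails if it takes over 210 s, if anything falls off the work surface, if the arm or the gripper's body presses on something with over 40 N, if the wrist force passes 120 N, or if a joint passes its speed limit or range.

## Working session

There is one attempt and no reset: what is moved stays moved. The work goes in short steps, each a Python script; the robot and the scene stay as the last script left them, time stands still between calls to the robot, and variables do not carry over. Pictures are saved under pics/ and viewed, about 12 in all and at most 16, crops included, and the job is handed in when it is done.

```bash
ls; mkdir -p pics
python3 - <<'E'
from plant import arm,jaws,kinematics,eyes,order
import cv2,numpy as np
for n in("scene","top"):
    cv2.imwrite(f"pics/{n}0.png",eyes.snapshot(n)); c=eyes.get_calibration(n); print(n,np.round(c["intrinsics"],1).tolist(),np.round(c["world_from_camera"],3).tolist())
print(np.round(eyes.get_calibration("wrist")["mount"],3).tolist()); print(arm.observe()["time"],arm.tcp_to_grasp)
E
```

```text
pics
scene [[387.2, 0.0, 274.8], [0.0, 387.2, 208.9], [0.0, 0.0, 1.0]] [[0.272, 0.631, -0.726, 1.339], [0.962, -0.171, 0.212, -0.319], [0.01, -0.756, -0.654, 0.838], [0.0, 0.0, 0.0, 1.0]]
top [[530.1, 0.0, 289.2], [0.0, 530.1, 203.1], [0.0, 0.0, 1.0]] [[-0.019, -0.995, 0.099, 0.444], [-1.0, 0.018, -0.009, -0.085], [0.007, -0.099, -0.995, 1.423], [0.0, 0.0, 0.0, 1.0]]
[[1.0, -0.002, -0.001, 0.0], [0.002, 0.946, 0.324, -0.084], [0.0, -0.324, 0.946, -0.143], [0.0, 0.0, 0.0, 1.0]]
0.1 0.0187
```

View pics/scene0.png

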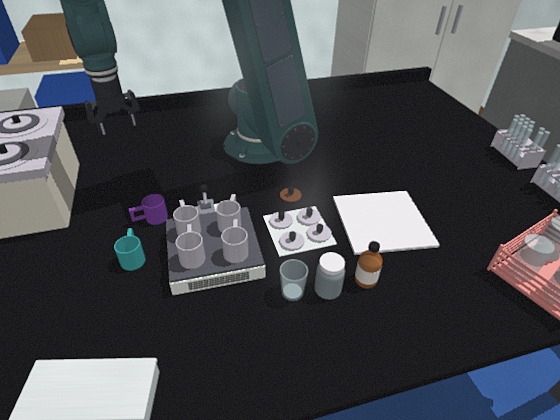

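View pics/top0.png

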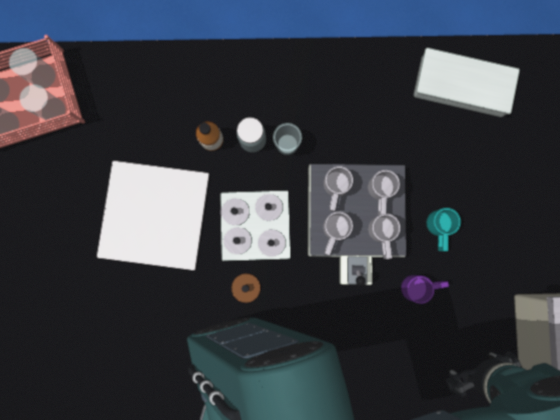

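The top view shows four steel beakers on the plate with mouths near (339,181), (386,185), (339,226) and (386,228), handles towards the robot. Four covers lie on the tray with knobs near (235,211), (269,206), (237,240) and (272,242). The mat is centred near (153,216) and the switch ball is near (360,281). The purple, turquoise and brown look-alikes are to be left alone.

```bash
cat > h.py <<'E'
from plant import arm,jaws,kinematics,eyes,order
import cv2,numpy as np
def cam(n):
    c=eyes.get_calibration(n); K=np.array(c["intrinsics"])
    if n=="wrist":
        o=arm.observe(); T=np.eye(4); T[:3,:3]=o["orientation"]; T[:3,3]=o["ee_pos"]; return K,T@np.array(c["mount"])
    return K,np.array(c["world_from_camera"])
def snap(n):
    C=cam(n); return eyes.snapshot(n),C
def ray(C,uv):
    K,T=C; d=T[:3,:3]@np.linalg.solve(K,[uv[0],uv[1],1]); return T[:3,3],d
def onz(C,uv,z):
    o,d=ray(C,uv); return o+d*(z-o[2])/d[2]
def proj(C,P):
    K,T=C; p=K@(T[:3,:3].T@(np.asarray(P)-T[:3,3])); return p[:2]/p[2]
def tri(C1,u1,C2,u2):
    a,d=ray(C1,u1); b,e=ray(C2,u2); s=np.linalg.lstsq(np.c_[d,-e],b-a,rcond=None)[0]
    p,q=a+s[0]*d,b+s[1]*e; return (p+q)/2,np.linalg.norm(p-q)
def down(yaw):  # tool z down, tool x (jaw) at yaw in the world
    c,s=np.cos(yaw),np.sin(yaw); return np.array([[c,s,0],[s,-c,0],[0,0,-1.]])
E
python3 - <<'E'
from h import *
im=cv2.imread("pics/top0.png"); C=cam("top")
print("Kw",np.round(cam("wrist")[0],1).tolist())
for n,uv,z in[("b",(339,181),.13),("b",(386,185),.13),("b",(339,226),.13),("b",(386,228),.13),("k",(235,211),.04),("k",(269,206),.04),("k",(237,240),.04),("k",(272,242),.04),("ball",(360,281),.105)]: print(n,np.round(onz(C,uv,z),3))
hsv=cv2.cvtColor(im,cv2.COLOR_BGR2HSV)
m=cv2.inRange(hsv,(0,0,180),(180,60,255)); cs,_=cv2.findContours(m,0,2)
for c in cs:
    if cv2.contourArea(c)>2000:
        r=cv2.minAreaRect(c); print(np.round(r[0]),np.round(r[1]),r[2],[np.round(onz(C,p,.012),3).tolist()[:2] for p in cv2.boxPoints(r)])
cv2.imwrite("pics/topc.png",cv2.resize(im[150:300,210:415],None,fx=3.8,fy=3.8,interpolation=cv2.INTER_CUBIC))
E
```

```text
Kw [[344.0, 0.0, 282.3], [0.0, 344.0, 210.8], [0.0, 0.0, 1.0]]
b [ 0.625 -0.221  0.13 ]
b [ 0.613 -0.337  0.13 ]
b [ 0.515 -0.218  0.13 ]
b [ 0.508 -0.333  0.13 ]
k [0.564 0.044 0.04 ]
k [ 0.575 -0.045  0.04 ]
k [0.488 0.039 0.04 ]
k [ 0.481 -0.052  0.04 ]
ball [ 0.379 -0.268  0.105]
[255. 225.] [67. 67.] 88.26429748535156 [[0.617, 0.086], [0.619, -0.094], [0.439, -0.096], [0.437, 0.081]]
[152. 215.] [99. 97.] 7.431407928466797 [[0.452, 0.411], [0.709, 0.382], [0.67, 0.119], [0.413, 0.153]]
[468.  80.] [96. 44.] 12.907408714294434 [[0.886, -0.452], [1.008, -0.484], [0.943, -0.739], [0.822, -0.704]]
```

View pics/topc.png

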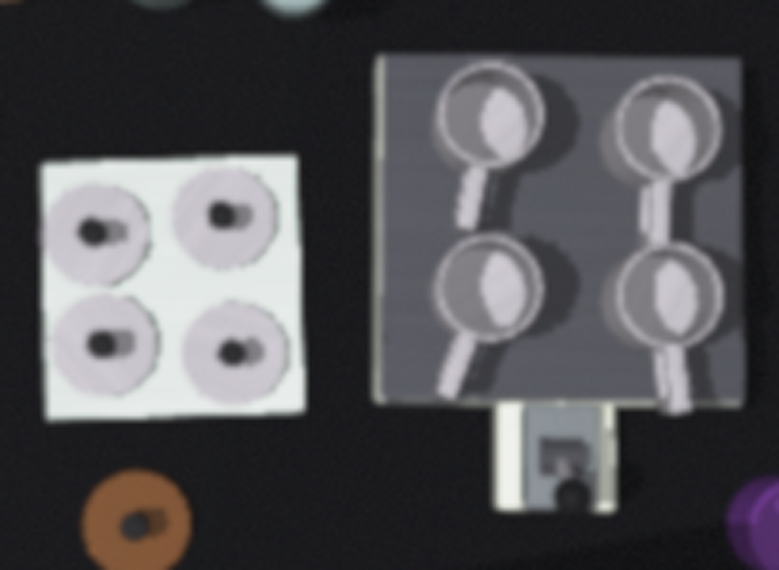

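Same layout, sharper: beaker rims, handle directions, knobs and switch ball (crop 573,493) are all clear. Next: wrist views from two places.

Run:
```python
from h import *
import pickle
C=cam("top"); S=cam("scene")
f=lambda u,v:(u/3.8+210,v/3.8+150)
print("plate near corners",onz(C,f(375,403),.06).round(3),onz(C,f(743,405),.06).round(3),"far",onz(C,f(375,55),.06).round(3),onz(C,f(740,57),.06).round(3))
B=onz(C,f(573,493),.105); print("ball",B.round(3),"scene px",proj(S,B).round(1))
R=down(np.pi/2); out=[]
for p in[(.44,-.31,.34),(.44,-.23,.34)]:
    arm.move_ptp(p,R) if not out else arm.move_l(p); arm.hold(.3)
    im,W=snap("wrist"); out.append((im,W)); print(arm.observe()["time"],arm.observe()["ee_pos"])
pickle.dump(out,open("w1.pkl","wb"))
cv2.imwrite("pics/w1.png",out[0][0])
W=out[0][1]
for u in[(491,114),(669,128),(489,288),(670,295)]:
    P=onz(C,f(*u),.13); print(P.round(3),proj(W,P).round(1),proj(out[1][1],P).round(1),proj(S,P).round(1))
print("ball",proj(W,B).round(1),proj(out[1][1],B).round(1))
```

```text
plate near corners [ 0.443 -0.145  0.06 ] [ 0.437 -0.393  0.06 ] far [ 0.68  -0.151  0.06 ] [ 0.674 -0.401  0.06 ]
ball [ 0.382 -0.271  0.105] scene px [202.6 189.9]
2.3333 [ 0.43992542 -0.31011388  0.33996751]
3.3667 [ 0.43997492 -0.23044002  0.33985011]
[ 0.628 -0.222  0.13 ] [355.1 326.7] [290.2 326.9] [233.5 235.9]
[ 0.617 -0.337  0.13 ] [260.9 319.2] [195.4 319.4] [187.9 241.3]
[ 0.515 -0.217  0.13 ] [365.8 242.3] [294.7 242.4] [227.2 208.1]
[ 0.508 -0.334  0.13 ] [261.7 237.1] [190.2 237.2] [184.9 213.8]
ball [319.7 118.4] [244.8 118.5]
```

View pics/w1.png

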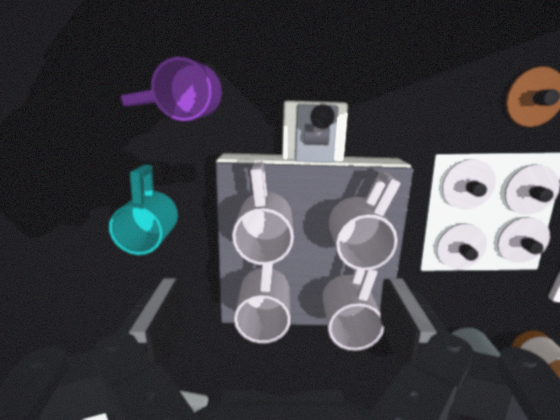

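The wrist view agrees with the top view: rims at (355,327), (263,319), (367,242) and (263,237), ball at (321,116). I'll measure heights by triangulation and push the switch.

```bash
cat >> h.py <<'E'
def circ(im,C,c,z,r=.034,tol=.25,it=3):
    """centre on plane z of the bright rim of radius r near c: brightest pixel along each radius, circle fit"""
    g=cv2.GaussianBlur(cv2.cvtColor(im,cv2.COLOR_BGR2GRAY),(3,3),0).astype(float); c=np.array(c[:2],float)
    for k in range(it):
        P=[]
        for a in np.linspace(0,2*np.pi,72,endpoint=False):
            rr=np.linspace(r*(1-tol),r*(1+tol),25); e=np.array([np.cos(a),np.sin(a)])
            uv=[proj(C,[*(c+q*e),z]) for q in rr]
            v=[g[int(round(y)),int(round(x))] if 0<=x<559 and 0<=y<419 else 0 for x,y in uv]
            if max(v)>110: P.append(c+rr[int(np.argmax(v))]*e)
        P=np.array(P)
        for j in range(4):
            s=np.linalg.lstsq(np.c_[2*P,np.ones(len(P))],(P**2).sum(1),rcond=None)[0]; c=s[:2]; R=np.sqrt(s[2]+c@c)
            d=abs(np.linalg.norm(P-c,axis=1)-R); P=P[d<=max(.002,np.percentile(d,85))]
    return c,R,len(P)
E
python3 - <<'E'
from h import *
import pickle
w=pickle.load(open("w1.pkl","rb")); G=[(.628,-.222),(.617,-.337),(.515,-.217),(.508,-.334)]
t=cv2.imread("pics/top0.png"); C=cam("top")
for g in G:
    r=[circ(im,c,g,.13) for im,c in [*w,(t,C)]]
    # height from the top view vs wrist view: pixel of each fitted centre, triangulated
    u=[proj(c,[*x[0],.13]) for x,(im,c) in zip(r,[*w,(t,C)])]
    a,e=tri(w[0][1],u[0],C,u[2]); b,f=tri(w[0][1],u[0],w[1][1],u[1])
    print([x[0].round(4).tolist()+[round(x[1],4),x[2]] for x in r],"top-w z",a.round(3),round(e,4),"w-w z",b.round(3))
B,_=tri(w[0][1],(321,116),C,(360.8,279.7)); print("ball",B)
x0,y=.325,-.270
jaws.clamp(); R=down(np.pi/2)
arm.move_ptp((x0,y,.2),R); arm.move_l((x0,y,.092),feed=.2)
s=arm.move_l((.424,y,.092),feed=.06,f_stop=15); o=arm.observe(); print(s,o["ee_pos"],o["force"],o["time"])
arm.move_l((.36,y,.092),feed=.15); arm.move_l((.36,y,.22),feed=.25); jaws.open_jaws()
arm.move_ptp((.44,-.28,.34),R); arm.hold(.2); im,W=snap("wrist"); pickle.dump((im,W),open("w2.pkl","wb")); cv2.imwrite("pics/w2.png",im); print(arm.observe()["time"])
E
```

```text
[[0.6278, -0.2205, np.float64(0.0317), 57], [0.6278, -0.2206, np.float64(0.0315), 64], [0.6293, -0.2199, np.float64(0.0307), 51]] top-w z [ 0.63  -0.22   0.128] 0.0002 w-w z [ 0.628 -0.221  0.13 ]
[[0.6167, -0.3353, np.float64(0.0317), 63], [0.6171, -0.3346, np.float64(0.0309), 42], [0.6179, -0.335, np.float64(0.0307), 58]] top-w z [ 0.618 -0.335  0.128] 0.0001 w-w z [ 0.619 -0.336  0.127]
[[0.5157, -0.216, np.float64(0.0319), 55], [0.5155, -0.2162, np.float64(0.0319), 52], [0.5199, -0.2123, np.float64(0.0278), 41]] top-w z [ 0.52  -0.213  0.119] 0.0002 w-w z [ 0.515 -0.216  0.131]
[[0.5083, -0.3322, np.float64(0.0319), 57], [0.5084, -0.3323, np.float64(0.0319), 54], [0.5093, -0.332, np.float64(0.0306), 57]] top-w z [ 0.509 -0.332  0.127] 0.0001 w-w z [ 0.508 -0.332  0.13 ]
ball [ 0.38117827 -0.26986134  0.1059282 ]
True [ 0.40901721 -0.26935688  0.09112122] [-6.01692097 -2.22058752  1.78818311] 6.875
9.675
```

View pics/w2.png

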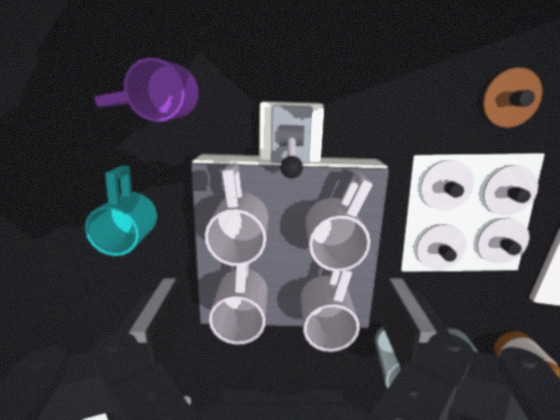

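Ball is now at (291,166), on the far side of its pivot, and the beakers are undisturbed. I'll verify that numerically, triangulate the mat's height, and take the first near-row beaker.

```bash
cat >> h.py <<'E'
M=np.array([.561,.266]); A=-np.radians(7.4); MR=np.array([[np.cos(A),-np.sin(A)],[np.sin(A),np.cos(A)]])
def handle(im,C,c,z,a0=np.pi,span=1.0):
    g=cv2.GaussianBlur(cv2.cvtColor(im,cv2.COLOR_BGR2GRAY),(3,3),0).astype(float); A_=np.linspace(a0-span,a0+span,241); p=[]
    for a in A_:
        v=[]
        for r in np.linspace(.043,.070,12):
            x,y=proj(C,[c[0]+r*np.cos(a),c[1]+r*np.sin(a),z]); v.append(g[int(round(y)),int(round(x))])
        p.append(np.mean(v))
    n=int(round(.2/(A_[1]-A_[0]))); p=np.convolve(p,np.ones(n)/n,"same"); i=p.argmax(); return A_[i],p[i]
def look(c,z,zt,r=.034,dx=-.075):
    R=down(np.pi/2); arm.move_ptp((c[0]+dx,c[1],zt),R); arm.hold(.25); im,W=snap("wrist"); return im,W
def pick(c,zb=.06,dz=.004,shift=0):
    im,W=look(c,0,.33); q,R,n=circ(im,W,c,zb+.07)
    if abs(R-.0318)>.0015 or n<40: print("POOR",q,R,n); cv2.imwrite("pics/poor.png",im); return None
    a,b=handle(im,W,q,zb+.060); h=np.array([np.cos(a),np.sin(a)]); print("beaker",q.round(4),round(R,4),n,"handle deg",round(np.degrees(a),1),round(b))
    g=q+.058*h; R=down(a-np.pi/2); z=zb+.055-arm.tcp_to_grasp+dz
    arm.move_ptp((*g,z+.09),R); s=arm.move_l((*g,z),feed=.15,f_stop=10)
    if s: print("CONTACT",arm.observe()["ee_pos"]); return None
    jaws.clamp(); w=arm.observe()["width"]; arm.move_l((*g,.27),feed=.25); print("width",round(w,4),"lifted",round(arm.observe()["width"],4),"F",arm.observe()["force"].round(1) if hasattr(arm.observe()["force"],"round") else arm.observe()["force"]); return z-zb
def place(mx,my,zt,a=np.pi):
    """stand held beaker with its axis at mat-frame (mx,my), handle in direction a; zt TCP above underside"""
    c=M+MR@[mx,my]; h=np.array([np.cos(a),np.sin(a)]); g=c+.058*h; R=down(a-np.pi/2)
    arm.move_ptp((*g,.27),R); z=.012+zt
    arm.move_l((*g,z+.02),feed=.25); s=arm.move_l((*g,z-.004),feed=.03,f_stop=3); e=arm.observe(); jaws.open_jaws(); arm.move_l((*g,z+.1),feed=.25)
    print("placed",c.round(3),"touch",s,"z err",round(e["ee_pos"][2]-z,4),"t",arm.observe()["time"]); return c
E
python3 - <<'E'
from h import *
import pickle
im,W=pickle.load(open("w2.pkl","rb")); print("ball",onz(W,(291,166),.105))
def quad(img):
    m=cv2.inRange(cv2.cvtColor(img,cv2.COLOR_BGR2HSV),(0,0,170),(180,60,255)); cs=cv2.findContours(m,0,2)[0]
    return [cv2.approxPolyDP(c,.04*cv2.arcLength(c,True),True)[:,0] for c in cs if 3000<cv2.contourArea(c)<15000]
C=cam("top");S=cam("scene")
T=[q for q in quad(cv2.imread("pics/top0.png")) if 100<q[:,0].mean()<200][0]; Q=[q for q in quad(cv2.imread("pics/scene0.png")) if 340<q[:,0].mean()<430][0]
for u in T:
    P=onz(C,u,.012); v=min(Q,key=lambda v:np.linalg.norm(v-proj(S,P))); p,e=tri(C,u,S,v); print("mat corner",p.round(3),round(e,4))
zt=pick((.5157,-.216))
if zt: place(.07,.07,zt)
E
```

```text
ball [ 0.43249827 -0.27020728  0.105     ]
mat corner [0.705 0.367 0.021] 0.0
mat corner [0.456 0.409 0.018] 0.0018
mat corner [0.414 0.157 0.016] 0.0026
mat corner [0.667 0.121 0.013] 0.0002
beaker [ 0.5156 -0.2161] 0.0319 52 handle deg 158.0 192
width 0.0108 lifted 0.0106 F [-0.2 -0.7 -2.7]
placed [0.639 0.326] touch True z err 0.0001 t 17.9833
```

The first beaker stands on the mat, and contact came exactly at the 12 mm height. The ball reads x=0.4325, though, and a full throw should give about 0.439. The push may have stopped short on the force threshold, so I'll push it to its end stop before anything else.

Run:
```python
from h import *
jaws.clamp(); R=down(np.pi/2); y=-.270
arm.move_ptp((.365,y,.2),R); arm.move_l((.365,y,.092),feed=.25)
for x in(.395,.400,.404,.408,.412,.416,.420,.424):
    s=arm.move_l((x,y,.092),feed=.05,f_stop=25); o=arm.observe(); print(x,s,np.round(o["ee_pos"],4)[0],np.round(o["force"],1))
    if s or abs(o["force"][0])>12: break
arm.move_l((.36,y,.092),feed=.2); arm.move_l((.36,y,.2),feed=.25); jaws.open_jaws()
im,W=look((.508,-.332),0,.33); g=cv2.cvtColor(im,cv2.COLOR_BGR2GRAY); u=proj(W,(.437,-.27,.105)).astype(int)
cv2.imwrite("pics/ball.png",cv2.resize(im[u[1]-50:u[1]+50,u[0]-70:u[0]+70],None,fx=5,fy=5)); print(u,arm.observe()["time"])
zt=pick((.508,-.332))
if zt: place(.07,-.07,zt)
```

```text
0.395 False 0.3949 [ 0.9 -0.5  0.2]
0.4 False 0.4002 [ 0.8  0.1 -0.1]
0.404 False 0.4042 [0.  0.1 0.5]
0.408 False 0.4082 [-0.7  0.4  0.2]
0.412 False 0.4095 [-18.3  -2.7   9.5]
[338 177] 26.125
beaker [ 0.5085 -0.3322] 0.032 58 handle deg 184.8 225
width 0.0104 lifted 0.0107 F [ 0.7 -0.3 -2.2]
placed [0.621 0.188] touch True z err 0.0001 t 34.3167
```

View pics/ball.png

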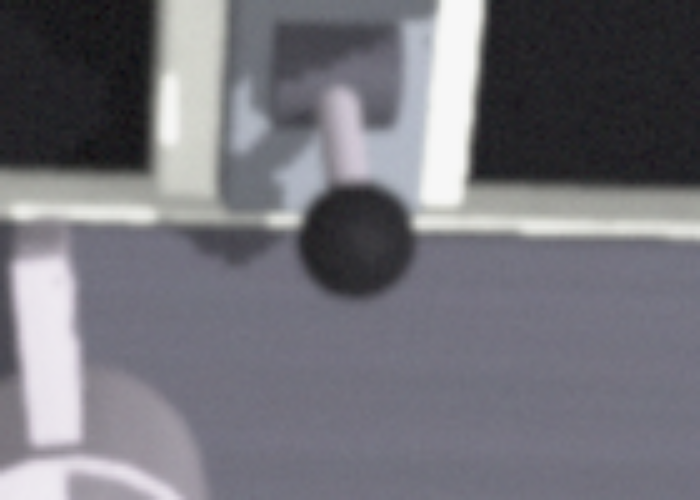

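The lever hit a hard stop at the same place (18 N at x=0.4095), so the switch was already fully off after the first push. The picture shows the ball past the plate edge at crop (355,240). On with the far row.

Run:
```python
from h import *
for c,m in[((.628,-.2205),(-.07,.07)),((.617,-.335),(-.07,-.07))]:
    zt=pick(c)
    if not zt: break
    place(*m,zt)
arm.move_ptp((.42,.0,.36),down(np.pi/2))
arm.hold(.2); cv2.imwrite("pics/top1.png",eyes.snapshot("top")[110:330,90:430].repeat(2,0).repeat(2,1)); im,W=snap("wrist"); cv2.imwrite("pics/w3.png",im)
import pickle; pickle.dump((im,W),open("w3.pkl","wb")); print(arm.observe()["time"])
```

```text
beaker [ 0.628  -0.2204] 0.0319 57 handle deg 167.1 208
width 0.0104 lifted 0.0107 F [ 0.1  0.2 -3.2]
placed [0.501 0.344] touch True z err 0.0001 t 44.0
beaker [ 0.6166 -0.3352] 0.0317 58 handle deg 174.3 219
width 0.0107 lifted 0.0106 F [ 0.   0.9 -3.2]
placed [0.483 0.206] touch True z err 0.0 t 54.5083
55.9333
```

View pics/top1.png

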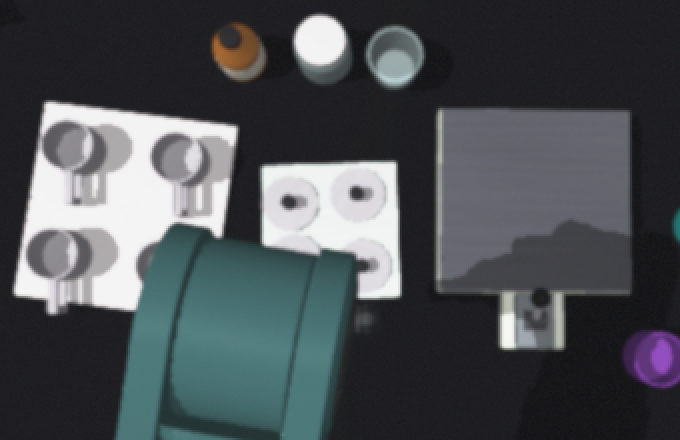

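View pics/w3.png

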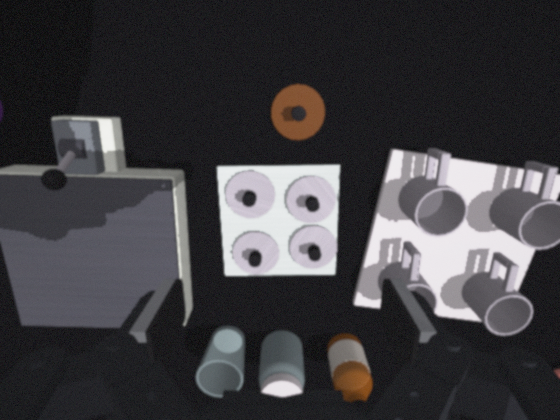

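All four beakers stand on the mat, well inside its edges. The covers are on the tray with knobs at wrist px (249,199), (313,204), (254,258) and (315,252), and the bottle, jar and cup are untouched. Next I'll measure the rims on the mat and the knobs.

```bash
cat >> h.py <<'E'
def rim(im,C,c,z,r=.031,it=3):
    """inner edge of the mouth: strongest dark-to-bright step along each radius, circle fit"""
    g=cv2.GaussianBlur(cv2.cvtColor(im,cv2.COLOR_BGR2GRAY),(3,3),0).astype(np.float32); c=np.array(c[:2],float)
    for k in range(it):
        tol=[.012,.008,.005][k]; rr=np.linspace(r-tol,r+tol,40); P=[]
        for a in np.linspace(0,2*np.pi,90,endpoint=False):
            e=np.array([np.cos(a),np.sin(a)]); uv=np.array([proj(C,[*(c+q*e),z]) for q in rr],np.float32)
            v=cv2.remap(g,uv[None,:,0],uv[None,:,1],1)[0]; d=v[6:]-v[:-6]; i=int(np.argmax(d))
            if d[i]>25: P.append(c+rr[i+3]*e)
        P=np.array(P); f=least_squares(lambda x:np.linalg.norm(P-x[:2],axis=1)-x[2],[*c,r],loss="soft_l1",f_scale=.001); c=f.x[:2]
    return c,f.x[2],len(P),float(np.median(abs(f.fun)))
def knobs(im,C,z=.030,G=None,tol=.04):
    """dark knobs on bright discs: blob centroids cast on the knobs' mid height"""
    g=cv2.cvtColor(im,cv2.COLOR_BGR2GRAY); m=cv2.inRange(g,0,70); n,l,s,ce=cv2.connectedComponentsWithStats(m); out=[]
    for i in range(1,n):
        x,y,w,h,a=s[i]
        if 60<a<2500 and max(w,h)<70:
            k=cv2.dilate((l==i).astype(np.uint8),np.ones((9,9)))-(l==i); 
            if np.median(g[k>0])>110: out.append((ce[i],onz(C,ce[i],z)[:2],a))
    return out
from scipy.optimize import least_squares
E
python3 - <<'E'
from h import *
import pickle
im,W=pickle.load(open("w3.pkl","rb")); C=cam("top"); t=cv2.imread("pics/top0.png")
k0=knobs(im,W); kt=knobs(t,C)
for u,p,a in k0:
    q=min(kt,key=lambda q:np.linalg.norm(q[1]-p)); print("knob w3",u.round(1),p.round(4),a,"top",q[1].round(4),"tri",[x.round(4) for x in tri(W,u,C,q[0])])
arm.move_ptp((.40,.265,.34),down(np.pi/2)); arm.hold(.25); a=snap("wrist"); arm.move_l((.44,.265,.30),feed=.2); arm.hold(.25); b=snap("wrist"); pickle.dump((a,b),open("w4.pkl","wb"))
for g in[(.639,.326),(.621,.188),(.501,.344),(.483,.206)]:
    x=rim(*a,g,.082); y=rim(*b,g,.082); p,e=tri(a[1],proj(a[1],[*x[0],.082]),b[1],proj(b[1],[*y[0],.082]))
    print([(v[0].round(4).tolist(),round(v[1],4),v[2],round(v[3],4)) for v in(x,y)],"z",p.round(3))
cv2.imwrite("pics/w4.png",a[0])
E
```

```text
Traceback (most recent call last):
ValueError: min() iterable argument is empty
```

```bash
sed -i 's/60<a<2500/12<a<2500/; s/np.ones((9,9))/np.ones((7,7))/' h.py
python3 - <<'E'
from h import *
import pickle
im,W=pickle.load(open("w3.pkl","rb")); C=cam("top"); t=cv2.imread("pics/top0.png")
k0=knobs(im,W); kt=knobs(t,C)
for u,p,a in k0:
    if not(.4<p[0]<.66 and abs(p[1])<.1): continue
    if kt: q=min(kt,key=lambda q:np.linalg.norm(q[1]-p)); print("knob w3",u.round(1),p.round(4),a,"top",q[1].round(4),"tri",[x.round(4) for x in tri(W,u,C,q[0])])
arm.move_ptp((.40,.265,.34),down(np.pi/2)); arm.hold(.25); a=snap("wrist"); arm.move_l((.44,.265,.30),feed=.2); arm.hold(.25); b=snap("wrist"); pickle.dump((a,b),open("w4.pkl","wb"))
cv2.imwrite("pics/w4.png",a[0])
for g in[(.639,.326),(.621,.188),(.501,.344),(.483,.206)]:
    x=rim(*a,g,.082); y=rim(*b,g,.082); p,e=tri(a[1],proj(a[1],[*x[0],.082]),b[1],proj(b[1],[*y[0],.082]))
    print([(v[0].round(4).tolist(),round(v[1],4),v[2],round(v[3],4)) for v in(x,y)],"z",p.round(3))
E
```

```text
knob w3 [248.6 198.1] [ 0.4789 -0.0481] 141 top [ 0.4802 -0.0484] tri [array([ 0.4803, -0.0484,  0.0256]), np.float64(0.0002)]
knob w3 [311.5 203.2] [0.4867 0.0422] 136 top [0.4883 0.0416] tri [array([0.4885, 0.0424, 0.0244]), np.float64(0.0006)]
knob w3 [313.6 252.1] [0.5642 0.0475] 139 top [0.5653 0.0464] tri [array([0.5655, 0.0472, 0.0272]), np.float64(0.0011)]
knob w3 [254.4 258.1] [ 0.5742 -0.0424] 138 top [ 0.576  -0.0425] tri [array([ 0.5763, -0.0426,  0.0258]), np.float64(0.0004)]
[([0.6415, 0.3222], np.float64(0.0343), 16, 0.0003), ([0.6396, 0.3233], np.float64(0.0326), 25, 0.0003)] z [0.584 0.312 0.153]
[([0.6214, 0.1866], np.float64(0.0307), 18, 0.0004), ([0.6202, 0.1868], np.float64(0.0306), 25, 0.0004)] z [0.609 0.19  0.098]
[([0.5007, 0.3442], np.float64(0.0308), 58, 0.0002), ([0.5007, 0.3443], np.float64(0.0307), 65, 0.0001)] z [0.5   0.344 0.083]
[([0.4828, 0.2053], np.float64(0.0307), 51, 0.0002), ([0.4827, 0.2056], np.float64(0.0308), 62, 0.0002)] z [0.483 0.205 0.082]
```

View pics/w4.png

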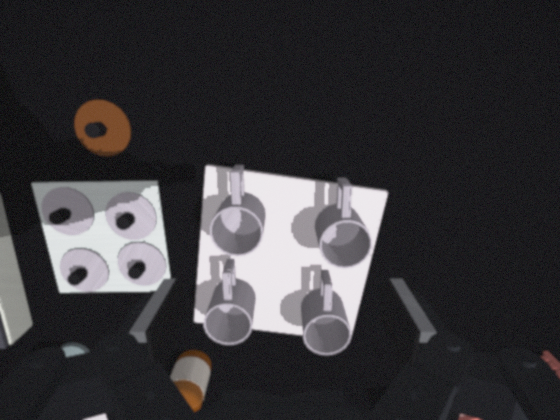

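The two near rims fit at R≈31 mm and z≈0.082 from both views, matching the text. The two far rims need a closer look, which I'll take with the cover in hand. Starting the covers.

```bash
cat >> h.py <<'E'
def cover(k,b):
    """take the cover near knob k, seat it on the beaker whose axis is near b"""
    im,W=look(k,0,.26); K=[q for q in knobs(im,W) if np.linalg.norm(q[1]-k)<.04]
    if not K: print("no knob",k); cv2.imwrite("pics/poor.png",im); return False
    p=min(K,key=lambda q:np.linalg.norm(q[1]-k))[1]; R=down(np.pi/2); zt=.031-arm.tcp_to_grasp; z=.004+zt
    arm.move_ptp((*p,.11),R); s=arm.move_l((*p,z),feed=.12,f_stop=10)
    if s: print("CONTACT",arm.observe()["ee_pos"]); return False
    jaws.clamp(); w=arm.observe()["width"]; arm.move_l((*p,.2),feed=.25); print("knob",p.round(4),"width",round(w,4),round(arm.observe()["width"],4))
    if not .015<w<.025: return False
    return seat(b,zt)
def seat(b,zt):
    R=down(np.pi/2); im,W=look(b,0,.33,dx=-.15); q,r,n,e=rim(im,W,b,.082); print("rim",q.round(4),round(r,4),n,round(e,4))
    if abs(r-.0307)>.001 or n<30 or np.linalg.norm(q-b)>.01: print("POOR"); cv2.imwrite("pics/poor.png",im); return False
    arm.move_ptp((*q,.2),R); z=.077+zt; arm.move_l((*q,z+.012),feed=.2); s=arm.move_l((*q,z-.002),feed=.03,f_stop=3.5); o=arm.observe()
    print("touch",s,"z err",round(o["ee_pos"][2]-z,4),np.round(o["force"],1))
    if o["ee_pos"][2]-z>.003: return False
    jaws.open_jaws(); arm.move_l((*q,.22),feed=.25); print("t",arm.observe()["time"]); return True
E
python3 - <<'E'
from h import *
print(cover(np.array([.5655,.047]),np.array([.6396,.325])))
E
```

```text
knob [0.5643 0.0477] width 0.0182 0.0179
rim [0.6413 0.3234] 0.027 11 0.0003
POOR
False
```

View pics/poor.png

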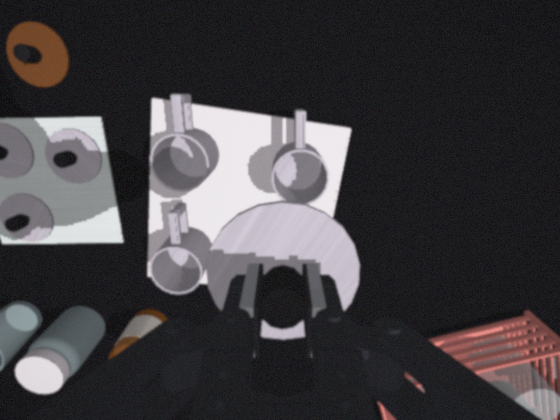

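The held cover hides the far beaker in this view. The near one at (300,172) is clear with the tool roughly above it, so I'll look from straight over the target.

```bash
sed -i 's/look(b,0,.33,dx=-.15)/look(b,0,.28,dx=.01)/' h.py
python3 - <<'E'
from h import *
ok=seat(np.array([.6396,.325]),.031-arm.tcp_to_grasp); print(ok)
if ok: print(cover(np.array([.576,-.0425]),np.array([.6202,.1875])))
E
```

```text
rim [0.6389 0.3264] 0.0308 77 0.0002
touch True z err 0.0004 [ 0.  -0.5  6.7]
t 67.7333
True
knob [ 0.5745 -0.042 ] width 0.0179 0.0179
rim [0.6211 0.1877] 0.0309 76 0.0002
touch True z err 0.0003 [-0.5 -0.1  6.4]
t 76.7667
True
```

Run:
```python
from h import *
ok=cover(np.array([.4885,.042]),np.array([.5007,.3442])) and cover(np.array([.480,-.048]),np.array([.4828,.2055])); print(ok)
arm.move_ptp((.40,.265,.34),down(np.pi/2)); arm.hold(.25); im,W=snap("wrist"); cv2.imwrite("pics/w5.png",im)
arm.move_ptp((.25,-.35,.34),down(np.pi/2)); arm.hold(.3); t=eyes.snapshot("top"); s=eyes.snapshot("scene")
a=cv2.resize(t[100:300,90:430],(800,470)); cv2.imwrite("pics/top2.png",a); cv2.imwrite("pics/scene2.png",cv2.resize(s[150:310,120:460],(800,376),interpolation=2))
print(arm.observe()["time"])
```

```text
knob [0.4869 0.0425] width 0.0178 0.018
rim [0.5002 0.3445] 0.0308 77 0.0002
touch True z err 0.0003 [-0.5  0.1  7.2]
t 85.55
knob [ 0.479  -0.0478] width 0.0179 0.0181
rim [0.4824 0.2058] 0.0308 78 0.0002
touch True z err 0.0003 [-1.1  0.1  9.5]
t 94.6667
True
98.3
```

View pics/w5.png

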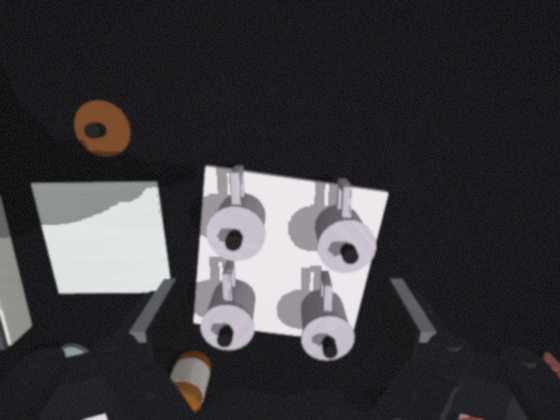

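View pics/top2.png

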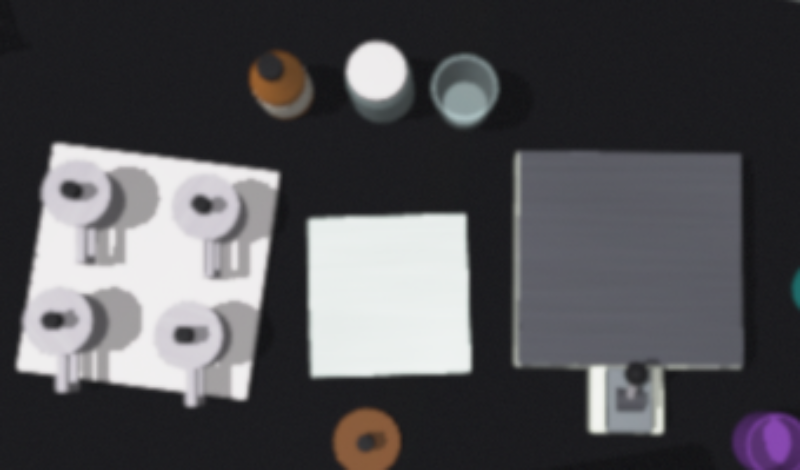

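View pics/scene2.png

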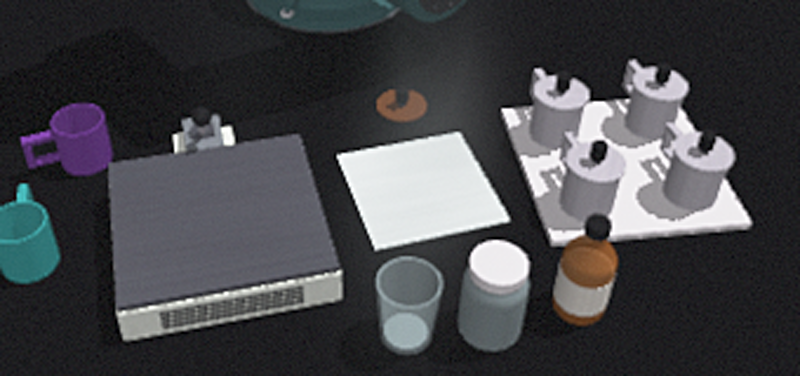

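All four beakers are upright on the mat with covers level in their mouths. The tray and plate are empty, the switch is off, and the glassware and look-alikes are untouched.

```bash
python3 -c "
from plant import order,arm
order.job_done(); print(arm.observe()['time'])"
```

```text
the job is handed in; nothing more can be done
the job is handed in; nothing more can be done
```

The job is done and handed in at about 98 s of the 210 s allowed. I switched the plate off first, moved all four steel beakers to the mat by their handles, and closed each with a cover from the tray.

**Last checks:**
- **Beakers:** each touched down within 0.1 mm of the 12 mm mat height. The rims fit at about 31 mm inner radius, with each foot about 25 mm inside the mat's edges.
- **Covers:** each came to rest within 0.4 mm of its seated height. The final wrist, top and scene pictures show all four level.
- **Other things:** the bottle, the jar, the glass cup and the purple, turquoise and brown look-alikes look unmoved. I saw nothing knocked aside.

**What disagreed or failed:**
- **Switch:** after the first push the ball read about 7 mm short of the expected end. I noticed this only after moving the first beaker. A second push met a hard stop at the same place, so the switch was already fully off.
- **Mat corners:** their triangulated heights were rough (13–21 mm instead of 12), so I relied on the touch-down contact.
- **Far rims:** the first views of the two far beakers' rims gave poor fits, one because the held cover was in the way. Looks from straight above gave good ones.

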